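Weigh a glass die on the balance

TASK

A glass die stands on one pan of the balance. Pull up the spring knob on the weight case, slide the case's cover fully open, and stand brass weights on the empty pan until the beam comes to rest level. Leave the die on its pan and any unused weight in the case, and do not disturb the other dice or anything else on the shelf.

Things in the scene. Friction and masses are not known exactly. Their poses are not given: they have to be found in the camera images.
- beam (a joint): tilt of the balance's beam, rad. 0 = level; positive = the die's pan is low. Stops at -0.14 and +0.14 (each pan then 15 mm below or above its level height). Springy: about 2.2 mrad per gram of difference (so at the stop from about 65 g), settles within about 1.5 s
- pan_die_floor (a point): balance pan with a glass die on it at the start. Point: centre of the floor's upper face; y axis along the beam from the empty pan to this one, z up. Pans: round steel dishes, floor radius 53 mm, rim 60 mm outer radius and 6 mm above the floor; always horizontal; where a thing stands on a pan does not matter. Pans 220 mm apart, floors 115 mm above the table when level
- pan_free_floor (a point): the same point and axes of the other, equal pan, empty at the start. It starts high, floor 130 mm above the table, and sinks as it is loaded. Between and below the pans are the brass beam and a wooden base 240 x 90 x 22 mm
- case: wooden weight case, fixed, 96 (x) x 190 (y) x 58 mm. Origin: centre of its underside, x along the short side (cover opens towards +x), y towards the knob's end, z up. Inside: floor 12 mm above the table, x -42 to 42, y -87 to 73 mm; the weights stand in a row near x = 0, y about -58, -7, 44 mm, hidden by an aluminium cover 98 x 202 x 6 mm, upper face 65 mm above the table
- cover (a joint): how far the cover of the case is slid open along the case's +x, m: 0 shut, 0.088 fully open. Needs about 1 to 3 N. Locked by the plunger's pin when shut; beyond 0.080 the pin drops into a second hole and keeps the cover open
- plunger (a joint): how far the spring plunger on the cover is pulled up, m: 0 down (locked), 0.013 at its stop. From about 0.005 its pin is free of the hole. Spring pulls it back with 3.5 N at 0 and 8 N at the stop. While the pin is up or rides on the case's edge, the cover can be slid by the same knob
- plunger_knob (a point): centre of the plunger's black round knob, 24 mm across and 22 mm high, upright axis, standing on the cover near its +y, -x corner (case frame -41, 84 mm when shut); its centre is 88 mm above the table when down. It travels with the cover
- w50_center (a point): brass 50 g weight, 30 mm tall: foot 20 mm across and 12 mm high, neck 9 mm across and 6 mm high, then a round gripping knob 13 mm across and 12 mm high. Point: its centre, 15 mm above its underside; the middle of its knob is 9 mm above this point. Starts upright in the case; the weights' order in the row varies
- w100_center (a point): brass 100 g weight, 35 mm tall: foot 27 mm across and 16 mm high, neck 9 mm across and 6 mm high, then a round gripping knob 14 mm across and 13 mm high. Point: its centre, 17.5 mm above its underside; the middle of its knob is 11 mm above this point. Starts upright in the case; the weights' order in the row varies
- w200_center (a point): brass 200 g weight, 41 mm tall: foot 35 mm across and 21 mm high, neck 9 mm across and 6 mm high, then a round gripping knob 15 mm across and 14 mm high. Point: its centre, 20.5 mm above its underside; the middle of its knob is 13.5 mm above this point. Starts upright in the case; the weights' order in the row varies
- die_cube_center (a point): glass cube die, 39 mm, about 150 g (within 2 %). Point: its centre. One of the three glass dice stands on the die's pan, the other two on the lid of the black organiser; which one varies
- die_column_center (a point): glass die in the form of an upright six-sided column, 50 mm across the corners, 62 mm tall, about 250 g (within 2 %). Point: its centre, 31 mm up
- die_pyramid_center (a point): glass die in the form of a blunt four-sided pyramid, base 64 mm square, top 28 mm square, 56 mm tall, about 300 g (within 2 %). Point: half-way up
- organiser: black plastic tackle-style organiser with two latches, fixed, 176 (x) x 276 (y) x 100 mm, at the back; two dice stand on it. Origin: centre of its underside. Leave alone
- coasters: stack of round dark silicone coasters, 92 mm across, 31 mm high, in front of the case (robot's side). Origin: centre of its underside. Bystander
- dish: white ceramic dish, 90 mm across, 26 mm high, in front of the balance. Origin: centre of its underside. Bystander
- mug: ceramic mug, 78 mm across, 90 mm high, with a handle, behind the balance. Origin: centre of its underside. Bystander
- jar: glass jar with steel lid, 68 mm across, 125 mm high, behind the balance. Origin: centre of its underside. Bystander
- pawn: turned wooden pawn, 32 mm across, 44 mm tall, near the middle, on the robot's side of the case and the balance. Origin: centre of its underside. Bystander

How it is judged:
By the outcome, as a careful person would: the job done as asked, in the order asked, and still so for the second after the job is handed in, with the robot touching nothing.
It also fails if it takes over 70 s, if anything falls off the work surface, if the arm or the gripper's body presses on something with over 40 N, if the wrist force passes 120 N, or if a joint passes its speed limit or range.

ROBOT

A 6-joint arm with a two-finger parallel gripper is mounted at the origin on the work surface. World frame = base frame: x ahead of the robot, y to its left, z up, the work surface at z = 0. Lengths are in m, angles in rad, forces in N, time in s.
With the tool pointing down it reaches from about 0.35 to 0.775 m from the base axis. Payload 7.3 kg.
Tool frame: the origin (TCP) lies at the very end of the fingers, on their centre line; the grasp point (between the pads) lies 19 mm behind it; z points along the fingers, y is the line along which they close (so a half turn about z gives the same grasp; the last joint's range is limited). The gripper opens to 92 mm and grips with 3 to 60 N. Pads are 19 mm wide; open, the fingers measure 130 mm over their backs; the gripper's body (75 mm by 190 mm) begins 47 mm behind the grasp point.
Start: joints at [-1.475, 0.342, 1.524, -0, 1.275, -0.146], TCP at [0.126, -0.51, 0.192] pointing down, gripper open.
Joint ranges: [-2.53, 2.53], [-0.77, 2.02], [0.04, 2.7], [-1, 4.14], [0.28, 2.66], [-3.11, 3.11]. Speed limits (rad/s): [2.57, 2.57, 3.14, 3.14, 3.14, 3.14].

INTERFACE

Orientations are given as [roll, pitch, yaw] about the fixed x, y, z axes, in that order (R = Rz(yaw) Ry(pitch) Rx(roll)).
In Python, from cell import robot gives the robot as it stands. The module is installed in compiled form; this text tells all that it offers.
- The arm moves only by the tool arm_command, never from a script. Its argument "moves" is a list of rows, each a list of 3 entries, a list of its own where there are three numbers: the shift along the tool's x, y, z in m, then the turn, a rotation vector about the tool's x, y, z in rad, then the finger opening in m, from 0 to 0.0918. In form: [[[dx, dy, dz], [ax, ay, az], claw], ...]. A call has exactly 5 rows; each row is the pose to reach, as a shift and turn from the pose commanded when the call began, along the tool's axes at that moment; what a row does not reach only later rows make up. A row lasts 1/10 s, in which the tool goes at most 50 mm and 8.59 degrees, less where a joint would pass 70% of its speed; a pose out of reach is approached as far as the arm can. A call with a gripper value outside its range is refused whole. The fingers move at their own pace and stop on an object; "squeeze" is the grip in N (left out, the last holds). Time passes only in rows, so rows that repeat a pose let the fingers close, or fill a call up. It gives the time, the measured TCP pose, the force, the opening and the grip force at its end, in the units of the state.
- robot.observe(): the state, without advancing time (a new reading comes with each control period).
- robot.read_camera(name): name is "scene" or "top" or "wrist"; returns the picture (400x640x3 uint8, red, green, blue); there is no depth.
- robot.camera_model(name): a dict with "fx", "fy", "cx", "cy" (pixels), "R" (3x3) and "t" (3): a world point X has camera coordinates R X + t. Camera axes: x right, y down, z forward; pixel columns grow to the right and rows downward; lengths in m; the calibration is good to about 2 mm. A picture is of the moment at which its call begins: read the wrist's pose just before it. camera_model takes no time and is no camera call; for the wrist camera it gives the pose at the moment of the call.
- robot.hand_in(): hands the job in; it is judged then, once.
The state is a dict: "time": time; "qpos": joint angles; "qvel": joint speeds; "joint_efforts": joint torques, N m; "tool_pos": TCP position; "tool_rot": TCP orientation; "contact_force": force on the tool from outside, world axes, zero at the start; "torque": the same for the moment, N m; "opening": finger opening in m; "grip_force": force on a finger pad.
Only numpy, scipy, OpenCV 4.12 (cv2) and the standard library are available. Lean on these libraries where they do the work, as an engineer would, in place of code of your own. Each camera call takes 0.05 s, during which the arm holds its last target. There are 200 camera calls.

## Working session

There is one attempt and no reset: what is moved stays moved. The work goes in short steps, Python scripts to look and compute and a tool call to move; the robot and the scene stay as the last step left them, time stands still between calls to the robot, and variables do not carry over. Pictures are saved under pics/ and viewed, at most 13 in all, crops included, and the job is handed in when it is done.

Besides the shell and the picture viewer there is one more tool, called after "Request:" in YAML: its name, and indented under it one key for each argument. arm_command: Moves the arm, as the interface text tells. Its arguments: {"type":"object","properties":{"moves":{"type":"array"},"squeeze":{"type":"number"}},"required":["moves"]}

```bash
mkdir -p pics; python3 - <<'E'
from cell import robot
import cv2
for n in("scene","top"):
    cv2.imwrite(f"pics/{n}0.png",robot.read_camera(n)[:,:,::-1])
    print(n,robot.camera_model(n))
s=robot.observe();print(s)
E
```

```text
scene {'fx': 478.1473548478235, 'fy': 478.1473548478235, 'cx': 315.96011299814256, 'cy': 203.50244790003694, 'R': array([[ 0.36713319,  0.9301654 ,  0.00235692],
       [ 0.63900057, -0.25036847, -0.72731967],
       [-0.67593749,  0.26852927, -0.68629479]]), 't': array([-0.19670958, -0.32224921,  1.70788466])}
top {'fx': 433.8218766197657, 'fy': 433.8218766197657, 'cx': 320.32340723787627, 'cy': 198.24300390346318, 'R': array([[ 0.01186741, -0.99991012,  0.006238  ],
       [-0.99516796, -0.01241876, -0.09739867],
       [ 0.09746738, -0.00505198, -0.9952259 ]]), 't': array([-0.03326585,  0.62107815,  0.92576072])}
{'time': 0.1, 'qpos': array([-1.47501995e+00,  3.42637648e-01,  1.52489391e+00, -4.02900070e-05,
        1.27538698e+00, -1.46006364e-01]), 'qvel': array([ 0.0022932 , -0.00059368, -0.00114809,  0.00157706,  0.00062839,
        0.00144281]), 'joint_efforts': array([ 1.73767494e-03, -4.32004094e+01, -2.44695640e+01,  7.19901058e-02,
        5.26809634e-02, -3.77819094e-05]), 'tool_pos': array([ 0.12566969, -0.50933113,  0.19113211]), 'tool_rot': array([-3.14027528e+00, -1.54780538e-04,  2.41794397e-01]), 'contact_force': array([-0.26422192, -0.00192681, -0.55952998]), 'torque': array([ 0.01717991,  0.00448889, -0.05022403]), 'grip_force': 0.0, 'opening': 0.09175417777159563}
```

View pics/scene0.png

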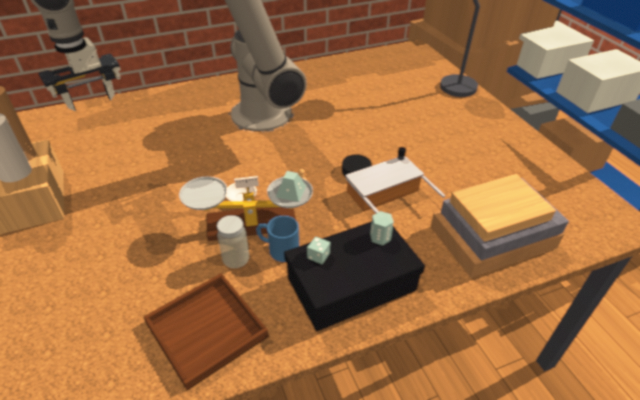

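View pics/top0.png

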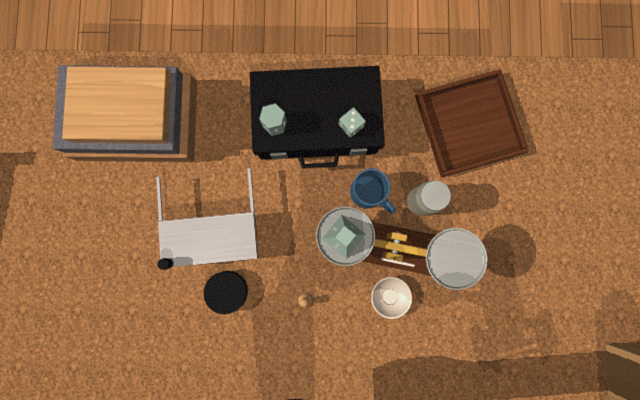

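The scene view shows the case with the knob at (402,153), the coasters at (357,166), the free pan at (203,193) and the die pan at (290,190). In the top view the knob is at (165,264). The cover's corners are (158,222), (253,213), (256,259) and (161,267). The free pan is at (456,259) and the die pan at (345,237). The die on the pan is the pyramid, because the column (273,119) and the cube (352,122) are on the organiser. That means 300 g, so the 200 g and 100 g weights.

```bash
cat > h.py <<'E'
from cell import robot
import numpy as np, cv2
from scipy.spatial.transform import Rotation as Ro
def P(m):
    K=np.array([[m['fx'],0,m['cx']],[0,m['fy'],m['cy']],[0,0,1]]); return K@np.c_[m['R'],m['t']]
def tri(*pp): # (model,uv) pairs
    A=np.vstack([[uv[0]*P(m)[2]-P(m)[0],uv[1]*P(m)[2]-P(m)[1]] for m,uv in pp])
    v=np.linalg.svd(A)[2][-1]; return v[:3]/v[3]
def atz(m,uv,z):
    d=m['R'].T@np.array([(uv[0]-m['cx'])/m['fx'],(uv[1]-m['cy'])/m['fy'],1]); c=-m['R'].T@m['t']
    return c+d*(z-c[2])/d[2]
def proj(m,X):
    p=P(m)@np.append(X,1); return p[:2]/p[2]
def delta(pos,yaw=None):
    """shift and turn in tool axes from the measured pose to a tool-down pose"""
    s=robot.observe(); R=Ro.from_euler('xyz',s['tool_rot'])
    y=s['tool_rot'][2] if yaw is None else yaw
    print('shift',R.inv().apply(np.array(pos)-s['tool_pos']).round(4),'turn',(R.inv()*Ro.from_euler('xyz',[np.pi,0,y])).as_rotvec().round(3))
E
python3 - <<'E'
from h import *
np.set_printoptions(precision=4,suppress=True)
T=robot.camera_model('top');S=robot.camera_model('scene')
print('knob',tri((T,(165,264)),(S,(402,153))),atz(T,(165,264),.09))
for c in((158,222),(253,213),(256,259),(161,267)):print('cover',atz(T,c,.065))
print('free',tri((T,(456,259)),(S,(203,193))),atz(T,(456,259),.135))
print('diepan',atz(T,(345,237),.105)); print('pawn',atz(T,(305,300),.03));print('coaster',atz(T,(225,292),.031))
print('org',atz(T,(250,152),.1),'mug',atz(T,(371,188),.09),'jar',atz(T,(433,196),.12))
E
```

```text
knob [0.4776 0.2938 0.0796] [0.4775 0.2885 0.09  ]
cover [0.5635 0.316  0.065 ]
cover [0.5849 0.1165 0.065 ]
cover [0.4886 0.1076 0.065 ]
cover [0.4697 0.3052 0.065 ]
free [ 0.496  -0.2911  0.1294] [ 0.4961 -0.2897  0.135 ]
diepan [ 0.5363 -0.076   0.105 ]
pawn [0.4007 0.0047 0.03  ]
coaster [0.4159 0.1772 0.031 ]
org [0.7086 0.1208 0.1   ] mug [ 0.6382 -0.1302  0.09  ] jar [ 0.62   -0.2506  0.12  ]
```

Request:
arm_command:
  moves:
    - [[0.04,-0.018,-0.04],[0,0,-0.14],0.06]
    - [[0.08,-0.036,-0.08],[0,0,-0.28],0.06]
    - [[0.12,-0.053,-0.1],[0,0,-0.42],0.06]
    - [[0.16,-0.07,-0.11],[0,0,-0.56],0.06]
    - [[0.2,-0.088,-0.11],[0,0,-0.7],0.06]
  squeeze: 40

```text
time: 0.6
tool_pos: [0.2974, -0.3781, 0.3034]
tool_rot: [3.138, 0.002, 0.947]
contact_force: [0.6, 0.1, 0.1]
opening: 0.0608
grip_force: 0.0
```

```bash
python3 - <<'E'
from h import *
s=robot.observe();print(s['time'],s['tool_pos'],s['tool_rot'])
delta([.40,-.10,.28],1.67);delta([.477,.29,.2],1.67)
E
```

```text
0.6 [ 0.29744158 -0.37810918  0.30340477] [3.13836494e+00 1.54703009e-03 9.46543517e-01]
shift [ 0.2856 -0.0794  0.0227] turn [ 0.003  0.003 -0.723]
shift [ 0.6472 -0.2451  0.1016] turn [ 0.003  0.003 -0.723]
```

Request:
arm_command:
  moves:
    - [[0.047,-0.013,0.004],[0,0,-0.145],0.06]
    - [[0.095,-0.026,0.008],[0,0,-0.29],0.06]
    - [[0.142,-0.04,0.012],[0,0,-0.435],0.06]
    - [[0.19,-0.053,0.016],[0,0,-0.58],0.06]
    - [[0.236,-0.066,0.02],[0.003,0.003,-0.723],0.06]

```text
time: 1.1
tool_pos: [0.3816, -0.1467, 0.2813]
tool_rot: [-3.14, -0.004, 1.671]
contact_force: [0.2, -0.2, 0.3]
opening: 0.06
grip_force: 0.0
```

Request:
arm_command:
  moves:
    - [[0.045,0.019,0.007],[0,0,0],0.06]
    - [[0.09,0.038,0.014],[0,0,0],0.06]
    - [[0.135,0.056,0.021],[0,0,0],0.06]
    - [[0.18,0.075,0.028],[0,0,0],0.06]
    - [[0.228,0.094,0.035],[0,0,0],0.06]

```text
time: 1.6
tool_pos: [0.4531, 0.0871, 0.247]
tool_rot: [-3.14, -0.003, 1.665]
contact_force: [0.9, -0.6, 0.2]
opening: 0.0601
grip_force: 0.0
```

```bash
python3 - <<'E'
from h import *
s=robot.observe();print(s['time'],s['tool_pos'],s['tool_rot'])
delta([.477,.29,.16],1.67)
E
```

```text
1.6 [0.45312914 0.08707763 0.24702433] [-3.13971262 -0.00349877  1.66481938]
shift [0.1995 0.043  0.0876] turn [-0.002 -0.004 -0.005]
```

Request:
arm_command:
  moves:
    - [[0.045,0.01,0.0],[0,0,0],0.06]
    - [[0.09,0.02,0.01],[0,0,0],0.06]
    - [[0.135,0.03,0.03],[0,0,0],0.06]
    - [[0.175,0.038,0.06],[0,0,0],0.06]
    - [[0.199,0.043,0.087],[-0.002,-0.004,-0.005],0.06]

```text
time: 2.1
tool_pos: [0.4766, 0.2902, 0.1596]
tool_rot: [3.141, -0.0, 1.672]
contact_force: [0.2, -0.1, 0.1]
opening: 0.0601
grip_force: 0.0
```

```bash
python3 - <<'E'
from h import *
W=robot.camera_model('wrist');im=robot.read_camera('wrist');cv2.imwrite('pics/w1.png',im[:,:,::-1])
import pickle;pickle.dump(W,open('w1.pkl','wb'))
s=robot.observe();print(s['time'],s['tool_pos'],s['tool_rot'],proj(W,[.477,.29,.099]),-W['R'].T@W['t'])
E
```

```text
2.15 [0.47424279 0.29167568 0.1545937 ] [-3.13449471e+00  9.29051444e-04  1.67318507e+00] [317.79882603 204.23652625] [0.46884889 0.35991028 0.35121532]
```

View pics/w1.png

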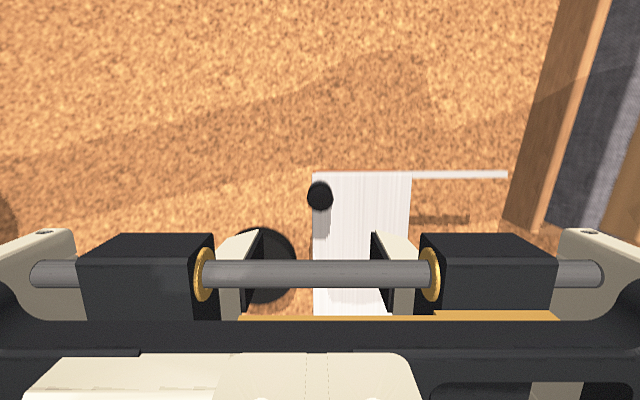

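The wrist view shows the black knob at about (320,197), between the open fingers. The cover's corner is at (313,172) and the coasters are behind the left finger. I'll fit the knob's outline.

```bash
python3 - <<'E'
from h import *
from scipy.optimize import least_squares
def bounds(W,im):
    g=im.max(2)[165:225,290:350]<70
    n,l,st,c=cv2.connectedComponentsWithStats(g.astype(np.uint8)); k=1+st[1:,4].argmax()
    x,y,w,h,_=st[k]; return np.array([x+290,x+290+w,y+165,y+165+h])-.5
def mod(W,X,Y,Z):
    a=np.linspace(0,6.28,40); p=np.array([proj(W,[X+.012*np.cos(t),Y+.012*np.sin(t),z]) for t in a for z in(Z-.011,Z+.011)])
    return np.array([p[:,0].min(),p[:,0].max(),p[:,1].min(),p[:,1].max()])
W=robot.camera_model('wrist');im=robot.read_camera('wrist');b=bounds(W,im)
print(b,mod(W,.477,.29,.088))
r=least_squares(lambda v:mod(W,v[0],v[1],v[2])-b,[.477,.29,.088],x_scale=.01,diff_step=1e-3);print(r.x,r.fun)
s=robot.observe();print(s['time'],s['tool_pos'],s['tool_rot']);delta([r.x[0],r.x[1],.071],1.67)
E
```

```text
[308.5 335.5 186.5 216.5] [306.78669973 334.98208179 188.27527716 221.05432975]
[0.4783385  0.28815834 0.0700488 ] [ 0.31612181 -0.31578937 -0.29066479  0.27576383]
2.2 [0.4742212  0.2894155  0.15645179] [-3.13388795e+00  2.19765726e-03  1.67361819e+00]
shift [-0.0015  0.0046  0.0854] turn [-0.008  0.002  0.004]
```

Request:
arm_command:
  moves:
    - [[0.001,0.003,0.03],[-0.006,0.002,0.003],0.06]
    - [[0.001,0.003,0.06],[-0.006,0.002,0.003],0.06]
    - [[0.001,0.003,0.075],[-0.006,0.002,0.003],0.06]
    - [[0.001,0.003,0.083],[-0.006,0.002,0.003],0.06]
    - [[0.001,0.003,0.083],[-0.006,0.002,0.003],0.06]

```text
time: 2.7
tool_pos: [0.4799, 0.288, 0.0779]
tool_rot: [3.136, -0.001, 1.666]
contact_force: [1.3, 0.7, -0.3]
opening: 0.0598
grip_force: 0.0
```

```bash
python3 - <<'E'
from h import *
robot.read_camera('top')
s=robot.observe();print(s['time'],s['tool_pos'],s['tool_rot'],s['contact_force']);delta([.478,.291,.073],1.67)
E
```

```text
2.75 [0.48041925 0.28838649 0.0788106 ] [ 3.13471540e+00 -1.79153084e-03  1.66621032e+00] [0.32643714 0.45106038 0.05900747]
shift [ 0.0028 -0.0022  0.0058] turn [ 0.007 -0.002 -0.004]
```

Request:
arm_command:
  moves:
    - [[0.002,-0.002,0.005],[0,0,0],0.06]
    - [[0.002,-0.002,0.005],[0,0,0],0.02]
    - [[0.002,-0.002,0.005],[0,0,0],0.015]
    - [[0.002,-0.002,0.005],[0,0,0],0.015]
    - [[0.002,-0.002,0.005],[0,0,0],0.015]
  squeeze: 40

```text
time: 3.25
tool_pos: [0.4779, 0.2906, 0.0734]
tool_rot: [3.135, -0.002, 1.667]
contact_force: [-0.0, -0.2, 0.2]
opening: 0.0327
grip_force: 0.0
```

Request:
arm_command:
  moves:
    - [[0,0,0],[0,0,0],0.015]
    - [[0,0,0],[0,0,0],0.015]
    - [[0,0,0],[0,0,0],0.015]
    - [[0,0,0],[0,0,0],0.015]
    - [[0,0,0],[0,0,0],0.015]

```text
time: 3.75
tool_pos: [0.4778, 0.2906, 0.0731]
tool_rot: [3.135, -0.002, 1.667]
contact_force: [0.0, 0.5, 0.2]
opening: 0.0152
grip_force: 0.0
```

```bash
python3 - <<'E'
from h import *
im=robot.read_camera('wrist');W=robot.camera_model('wrist')
t=robot.read_camera('top')[200:320,100:300];s=robot.read_camera('scene')[90:240,300:500]
f=lambda a,w,h:cv2.resize(a,(w,h),interpolation=cv2.INTER_CUBIC)
o=np.vstack([f(im,800,500)[150:450],np.hstack([f(t,400,240),f(s,400,240)])]);cv2.imwrite('pics/c1.png',o[:,:,::-1])
st=robot.observe();print(st['time'],st['tool_pos'],st['opening'],proj(W,[.478,.291,.099]))
E
```

```text
3.9 [0.47779843 0.29058546 0.07309541] 0.014751904887006817 [318.50060029 242.55119952]
```

View pics/c1.png

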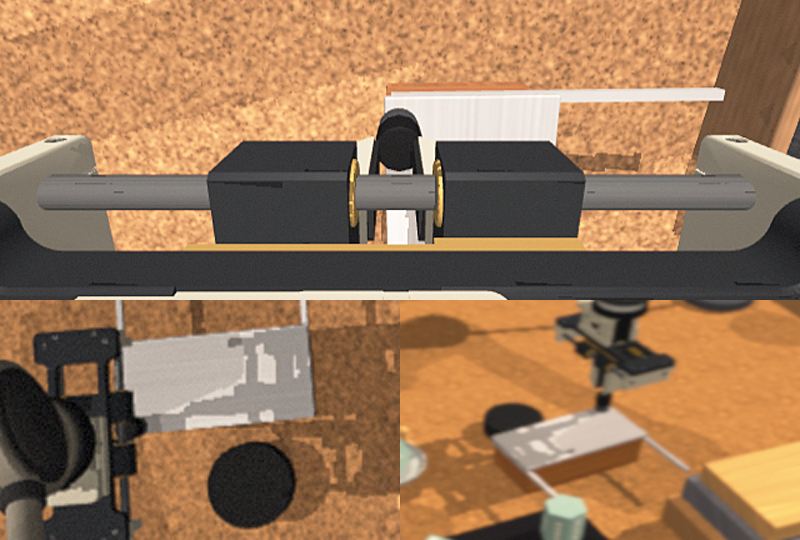

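The tool is closed to 15 mm, but the knob at (400,145) in the crop appears in front of the fingers, on the +y side. I'll project the pad corners to compare.

```bash
python3 - <<'E'
from h import *
W=robot.camera_model('wrist');s=robot.observe()
R=Ro.from_euler('xyz',s['tool_rot']).as_matrix();p=s['tool_pos']
pr=lambda v:((proj(W,p+R@np.array(v))*1.25)-[0,150]).round()
print(W['fx'],-W['R'].T@W['t'],R.T@(-W['R'].T@W['t']-p),R.T@W['R'].T)
for z in(0,-.019,-.04):
  print(z,[pr([x,y,z]) for x in(-.0095,.0095) for y in (-.0075,.0075)])
a=np.linspace(0,6.28,9)
for y in(.291,.295,.30,.305):print(y,[ (proj(W,[.478+.012*np.cos(t),y+.012*np.sin(t),.099])*1.25-[0,150]).round() for t in (0,1.57,3.14,4.71)])
E
```

```text
302.4825483762611 [0.46923008 0.3598688  0.26483052] [ 0.07011146 -0.00068473 -0.19162428] [[-1.33832363e-03 -9.66112813e-01 -2.58116719e-01]
 [ 9.99999062e-01 -1.21781356e-03 -6.26759461e-04]
 [ 2.91182307e-04 -2.58117316e-01  9.66113537e-01]]
0 [array([383., 152.]), array([411., 152.]), array([383., 118.]), array([411., 118.])]
-0.019 [array([382., 166.]), array([412., 166.]), array([382., 130.]), array([413., 130.])]
-0.04 [array([380., 187.]), array([414., 187.]), array([380., 146.]), array([415., 146.])]
0.291 [array([423., 155.]), array([401., 129.]), array([373., 151.]), array([396., 176.])]
0.295 [array([424., 147.]), array([401., 121.]), array([373., 143.]), array([396., 169.])]
0.3 [array([426., 137.]), array([403., 111.]), array([374., 133.]), array([397., 159.])]
0.305 [array([427., 127.]), array([404., 100.]), array([375., 123.]), array([398., 149.])]
```

```bash
python3 - <<'E'
from h import *
W=robot.camera_model('wrist');S=robot.camera_model('scene');T=robot.camera_model('top');p=robot.observe()['tool_pos']
im=robot.read_camera('scene');t=cv2.imread('pics/top0.png')[:,:,::-1];s0=cv2.imread('pics/scene0.png')[:,:,::-1];w0=robot.read_camera('wrist')
print('tcp scene',proj(S,p),'knob',[proj(S,[.478,.292,z]) for z in(.077,.099)])
for n,m,(c,r,h) in(('s0',s0,(402,153,9)),('t0',t,(165,264,12))):
  g=m[r-h:r+h,c-h:c+h].max(2)<60; y,x=np.nonzero(g); print(n,x.min()+c-h,x.max()+c-h,y.min()+r-h,y.max()+r-h,x.mean()+c-h,y.mean()+r-h)
def mod(M,X,Y,Z):
    p=np.array([proj(M,[X+.012*np.cos(a),Y+.012*np.sin(a),z]) for a in np.linspace(0,6.28,40) for z in(Z-.011,Z+.011)]);return np.r_[p.min(0),p.max(0)].round(1)
for z in(.07,.08,.088):print(z,mod(S,.478,.292,z),mod(T,.478,.292,z))
o=np.hstack([cv2.resize(x,(400,400),interpolation=cv2.INTER_CUBIC) for x in(im[120:180,370:430],s0[120:180,370:430])]);cv2.imwrite('pics/c2.png',o[:,:,::-1])
E
```

```text
tcp scene [400.2900818  155.15498494] knob [array([400.91003103, 154.03227617]), array([401.8470706 , 148.01346042])]
s0 399 404 148 158 401.1276595744681 152.89361702127658
t0 158 172 258 268 164.96899224806202 263.3255813953488
0.07 [396.1 150.5 405.2 161.4] [159.  257.2 174.2 269.4]
0.08 [396.5 147.8 405.6 158.7] [157.2 257.4 172.6 269.7]
0.088 [396.8 145.6 406.  156.5] [155.7 257.5 171.3 270. ]
```

View pics/c2.png

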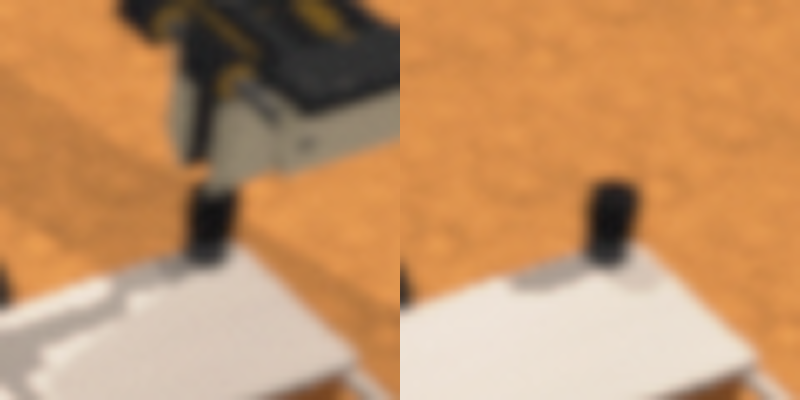

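The scene crop shows the fingertips ending just above the knob top. The left half has finger ends at about row 165–185, and the knob is at (210,190–262). So I have to go lower, opening first and then feeling downward.

Request:
arm_command:
  moves:
    - [[0.003,0.0,0],[0,0,0],0.06]
    - [[0.003,0,0],[0,0,0],0.06]
    - [[0.003,0,0],[0,0,0],0.06]
    - [[0.003,0,0.003],[0,0,0],0.06]
    - [[0.003,0,0.006],[0,0,0],0.06]

```text
time: 4.5
tool_pos: [0.4775, 0.2936, 0.0669]
tool_rot: [3.135, -0.002, 1.667]
contact_force: [0.2, -0.2, 1.1]
opening: 0.0504
grip_force: 0.0
```

Request:
arm_command:
  moves:
    - [[0,0,0.002],[0,0,0],0.06]
    - [[0,0,0.004],[0,0,0],0.06]
    - [[0,0,0.006],[0,0,0],0.06]
    - [[0,0,0.007],[0,0,0],0.06]
    - [[0,0,0.007],[0,0,0],0.06]

```text
time: 5.0
tool_pos: [0.4775, 0.2936, 0.06]
tool_rot: [3.136, -0.002, 1.667]
contact_force: [0.5, -0.7, 0.4]
opening: 0.06
grip_force: 0.0
```

```bash
python3 - <<'E'
from h import *
im=robot.read_camera('scene');w=robot.read_camera('wrist');t=robot.read_camera('top')
f=lambda x,a,b:cv2.resize(x,(a,b),interpolation=cv2.INTER_CUBIC)
o=np.hstack([f(im[110:180,360:440],400,400),f(w[150:330,230:410],400,400)]);cv2.imwrite('pics/c3.png',o[:,:,::-1])
s=robot.observe();print(s['time'],s['tool_pos'],s['contact_force'],s['opening'])
E
```

```text
5.15 [0.47765272 0.2936265  0.0602238 ] [ 0.12373435 -0.34634844 -0.03703754] 0.06037978605094383
```

View pics/c3.png

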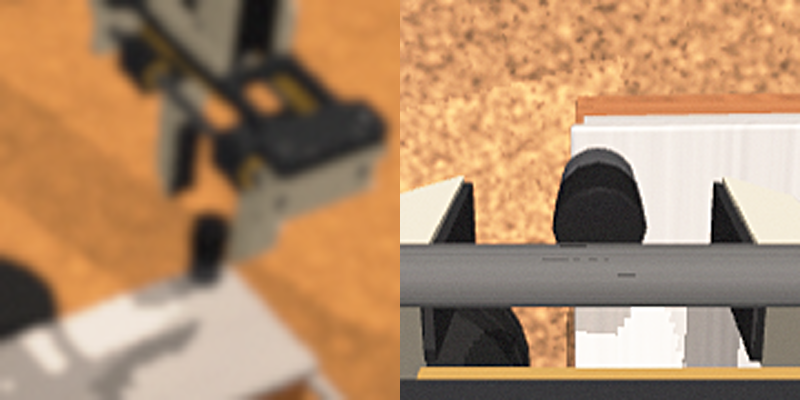

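The wrist crop shows the knob centred between the open fingers. The scene crop shows the tips only just below the knob top, so the reported z reads low by about 2 cm. I'll keep going down gently.

Request:
arm_command:
  moves:
    - [[0,0,0.002],[0,0,0],0.06]
    - [[0,0,0.004],[0,0,0],0.06]
    - [[0,0,0.006],[0,0,0],0.06]
    - [[0,0,0.008],[0,0,0],0.06]
    - [[0,0,0.008],[0,0,0],0.06]

```text
time: 5.65
tool_pos: [0.4774, 0.2935, 0.0518]
tool_rot: [3.136, -0.001, 1.667]
contact_force: [-0.0, 0.3, 0.5]
opening: 0.0597
grip_force: 0.0
```

Request:
arm_command:
  moves:
    - [[0,0,0.001],[0,0,0],0.06]
    - [[0,0,0.002],[0,0,0],0.06]
    - [[0,0,0.003],[0,0,0],0.06]
    - [[0,0,0.004],[0,0,0],0.06]
    - [[0,0,0.004],[0,0,0],0.06]

```text
time: 6.15
tool_pos: [0.4776, 0.2936, 0.048]
tool_rot: [3.136, -0.002, 1.667]
contact_force: [-0.0, -0.3, -0.4]
opening: 0.0598
grip_force: 0.0
```

Request:
arm_command:
  moves:
    - [[0,0,0],[0,0,0],0.015]
    - [[0,0,0],[0,0,0],0.015]
    - [[0,0,0],[0,0,0],0.015]
    - [[0,0,0],[0,0,0],0.015]
    - [[0,0,0],[0,0,0],0.015]
  squeeze: 40

```text
time: 6.65
tool_pos: [0.4784, 0.2937, 0.0483]
tool_rot: [3.134, -0.002, 1.667]
contact_force: [10.1, -0.4, -2.7]
opening: 0.0245
grip_force: 5.3
```

Request:
arm_command:
  moves:
    - [[0,0,0],[0,0,0],0.015]
    - [[0,0,0],[0,0,0],0.015]
    - [[0,0,0],[0,0,0],0.015]
    - [[0,0,0],[0,0,0],0.015]
    - [[0,0,0],[0,0,0],0.015]

```text
time: 7.15
tool_pos: [0.4791, 0.2938, 0.0483]
tool_rot: [3.133, -0.002, 1.667]
contact_force: [5.1, 0.1, -3.0]
opening: 0.0227
grip_force: 40.0
```

Request:
arm_command:
  moves:
    - [[0,0.001,-0.003],[0,0,0],0.015]
    - [[0,0.001,-0.006],[0,0,0],0.015]
    - [[0,0.001,-0.009],[0,0,0],0.015]
    - [[0,0.001,-0.011],[0,0,0],0.015]
    - [[0,0.001,-0.011],[0,0,0],0.015]

```text
time: 7.65
tool_pos: [0.4791, 0.2937, 0.0592]
tool_rot: [3.134, -0.002, 1.667]
contact_force: [5.4, 1.4, -7.8]
opening: 0.0225
grip_force: 40.0
```

Request:
arm_command:
  moves:
    - [[0,0.006,0],[0,0,0],0.015]
    - [[0,0.012,0],[0,0,0],0.015]
    - [[0,0.018,0],[0,0,0],0.015]
    - [[0,0.024,0],[0,0,0],0.015]
    - [[0,0.03,0],[0,0,0],0.015]

```text
time: 8.15
tool_pos: [0.5086, 0.2968, 0.059]
tool_rot: [3.136, -0.002, 1.667]
contact_force: [-2.2, 3.7, -8.0]
opening: 0.0226
grip_force: 40.0
```

Request:
arm_command:
  moves:
    - [[0.0005,0.008,0],[0,0,0],0.015]
    - [[0.001,0.016,0],[0,0,0],0.015]
    - [[0.001,0.024,0],[0,0,0],0.015]
    - [[0.001,0.032,0],[0,0,0],0.015]
    - [[0.001,0.04,0],[0,0,0],0.015]

```text
time: 8.65
tool_pos: [0.5488, 0.3013, 0.0595]
tool_rot: [3.136, -0.002, 1.667]
contact_force: [-1.1, 1.6, -8.0]
opening: 0.0228
grip_force: 40.0
```

Request:
arm_command:
  moves:
    - [[0,0.006,0],[0,0,0],0.015]
    - [[0,0.012,0],[0,0,0],0.015]
    - [[0,0.016,0],[0,0,0],0.015]
    - [[0,0.018,0],[0,0,0],0.015]
    - [[0,0.018,0],[0,0,0],0.015]

```text
time: 9.15
tool_pos: [0.5666, 0.3032, 0.0597]
tool_rot: [3.134, -0.002, 1.667]
contact_force: [1.3, 0.2, -7.4]
opening: 0.0227
grip_force: 40.0
```

Request:
arm_command:
  moves:
    - [[0,0.001,0.003],[0,0,0],0.015]
    - [[0,0.001,0.006],[0,0,0],0.015]
    - [[0,0.001,0.009],[0,0,0],0.015]
    - [[0,0.001,0.0105],[0,0,0],0.015]
    - [[0,0.001,0.0105],[0,0,0],0.015]

```text
time: 9.65
tool_pos: [0.5668, 0.3032, 0.0491]
tool_rot: [3.136, -0.002, 1.667]
contact_force: [-4.3, 0.7, -3.8]
opening: 0.0227
grip_force: 40.0
```

Request:
arm_command:
  moves:
    - [[0,0,0],[0,0,0],0.06]
    - [[0,0,0],[0,0,0],0.06]
    - [[0,0,0],[0,0,0],0.06]
    - [[0,0,0],[0,0,0],0.06]
    - [[0,0,-0.005],[0,0,0],0.06]

```text
time: 10.15
tool_pos: [0.5671, 0.303, 0.0541]
tool_rot: [3.136, -0.001, 1.667]
contact_force: [0.0, 0.4, 0.4]
opening: 0.0574
grip_force: 0.0
```

Request:
arm_command:
  moves:
    - [[0,0,-0.03],[0,0,0],0.06]
    - [[-0.02,0,-0.07],[0,0,0],0.06]
    - [[-0.06,-0.02,-0.11],[0,0,0],0.06]
    - [[-0.1,-0.03,-0.13],[0,0,0],0.06]
    - [[-0.1,-0.03,-0.13],[0,0,0],0.06]

```text
time: 10.65
tool_pos: [0.5474, 0.1972, 0.1885]
tool_rot: [3.128, -0.001, 1.664]
contact_force: [-0.4, 0.2, 0.3]
opening: 0.0597
grip_force: 0.0
```

```bash
python3 - <<'E'
from h import *
import pickle
W=robot.camera_model('wrist');w=robot.read_camera('wrist');t=robot.read_camera('top')
pickle.dump(W,open('w2.pkl','wb'))
f=lambda x,a,b:cv2.resize(x,(a,b),interpolation=cv2.INTER_CUBIC)
o=np.vstack([f(w[120:400],800,350),f(t[160:285,120:320],400,250).repeat(1,0)[:, :].copy() if 0 else np.hstack([f(t[160:285,120:320],400,250),np.zeros((250,400,3),np.uint8)])]);cv2.imwrite('pics/c4.png',o[:,:,::-1])
cv2.imwrite('pics/w2.png',w[:,:,::-1]);cv2.imwrite('pics/t2.png',t[:,:,::-1])
s=robot.observe();print(s['time'],s['tool_pos'],s['contact_force'],s['opening'])
R=Ro.from_euler('xyz',[np.pi,0,.1]).as_matrix()
E
```

```text
10.75 [0.54672327 0.19969611 0.18543274] [-0.22673728 -0.56790901 -0.09393446] 0.05993917407822585
```

View pics/c4.png

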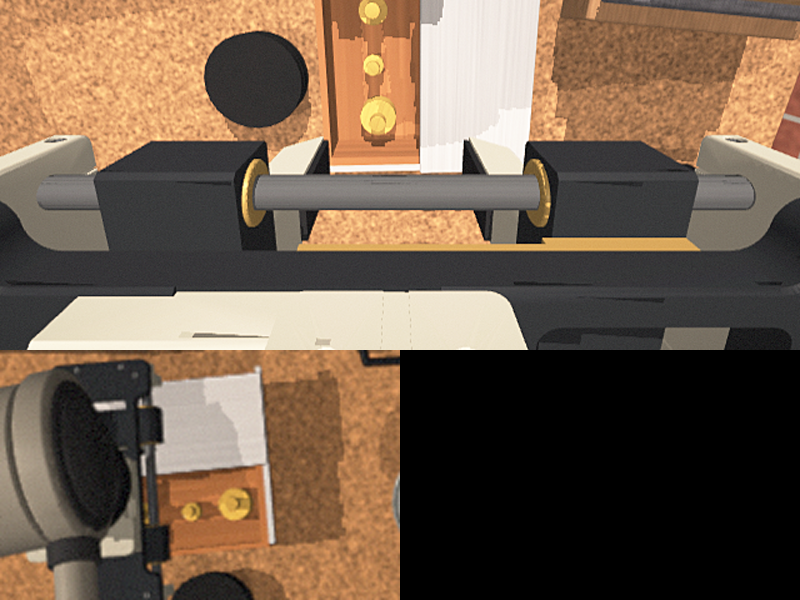

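Viewing c4: the case is open. The 200 g weight is nearest the −y end, with its knob at wrist px (304,219). The 50 g weight is in the middle at (298,173), and the 100 g weight is at the +y end at (298,130). I'll check heights in two views by moving above the 200 g weight.

```bash
python3 - <<'E'
from h import *
import pickle
np.set_printoptions(precision=4,suppress=True)
W=pickle.load(open('w2.pkl','rb'));T=robot.camera_model('top')
for n,y,z in(('200',-.058,.046),('50',-.007,.036),('100',.044,.0405)):
  X=np.array([.5267-.0998*y,.2113+.995*y,z]);print(n,X,[proj(W,X-[0,0,b]) for b in(0,.02,.03)],proj(T,X))
print(atz(W,(304,219),.026),atz(W,(298,173),.016),atz(W,(298,130),.02))
# top crop: 200 knob at crop(235,499-350)->(237.5,234.5), 50 at (190,510-350)->(215,240)
print(atz(T,(237.5,234.5),.046),atz(T,(215.5,240),.036))
delta([.532,.155,.1],1.67)
E
```

```text
200 [0.5325 0.1536 0.046 ] [array([299.3419, 220.1458]), array([300.02  , 214.9473]), array([300.3332, 212.5461])] [236.3476 237.7415]
50 [0.5274 0.2043 0.036 ] [array([298.6968, 175.2704]), array([299.4152, 172.3839]), array([299.7467, 171.0515])] [213.7028 239.8506]
100 [0.5223 0.2551 0.0405] [array([297.4319, 129.8808]), array([298.2561, 129.3572]), array([298.6349, 129.1165])] [189.5506 241.9376]
[0.5378 0.1488 0.026 ] [0.5257 0.2034 0.016 ] [0.522  0.2543 0.02  ]
[0.5394 0.1513 0.046 ] [0.5271 0.2004 0.036 ]
shift [-0.0433 -0.0196  0.0852] turn [ 0.009 -0.002 -0.005]
```

Request:
arm_command:
  moves:
    - [[-0.016,-0.005,0.02],[0,0,0],0.045]
    - [[-0.032,-0.01,0.04],[0,0,0],0.04]
    - [[-0.048,-0.0135,0.055],[0.006,-0.002,-0.004],0.036]
    - [[-0.049,-0.0135,0.065],[0.006,-0.002,-0.004],0.036]
    - [[-0.049,-0.0135,0.065],[0.006,-0.002,-0.004],0.036]

```text
time: 11.25
tool_pos: [0.5369, 0.1514, 0.1166]
tool_rot: [-3.138, -0.0, 1.671]
contact_force: [-0.4, 0.5, -0.5]
opening: 0.0364
grip_force: 0.0
```

```bash
python3 - <<'E'
from h import *
import pickle
robot.read_camera('top')
W=robot.camera_model('wrist');w=robot.read_camera('wrist')
pickle.dump(W,open('w3.pkl','wb'));cv2.imwrite('pics/w3.png',w[:,:,::-1])
a=cv2.imread('pics/w2.png')[105:235,240:360];b=w[120:320,200:420,::-1]
o=np.hstack([cv2.resize(a,(360,390),interpolation=cv2.INTER_CUBIC),cv2.resize(b,(429,390),interpolation=cv2.INTER_CUBIC)])
cv2.imwrite('pics/c5.png',o)
s=robot.observe();print(s['time'],s['tool_pos'],s['tool_rot'])
E
```

```text
11.35 [0.53801688 0.15180077 0.11860099] [ 3.14121213e+00 -1.17484571e-04  1.67159831e+00]
```

View pics/c5.png

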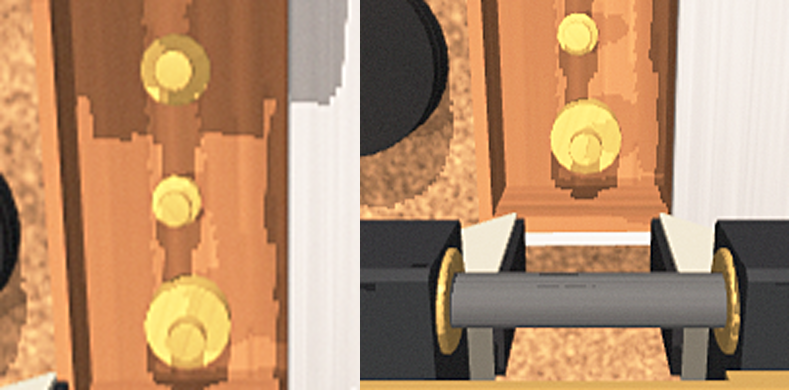

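The left crop shows the knob tops at w2 px 200 g (302.3,218.7), 50 g (298.7,174) and 100 g (298,128.7). The right crop, w3, shows the 200 g weight at (315.9,196.9) and the 50 g weight at (311.3,138.5).

```bash
python3 - <<'E'
from h import *
import pickle
np.set_printoptions(precision=4,suppress=True)
A=pickle.load(open('w2.pkl','rb'));B=pickle.load(open('w3.pkl','rb'))
print(tri((A,(302.3,218.7)),(B,(315.9,196.9))),tri((A,(298.7,174)),(B,(311.3,138.5))))
for z in(.053,.033,.023):print(z,atz(A,(302.3,218.7),z),atz(B,(315.9,196.9),z))
# scale: case length/width in w3: inner walls
s=robot.observe();R=Ro.from_euler('xyz',s['tool_rot']).as_matrix();print([proj(B,s['tool_pos']+R@np.array([0,y,0])) for y in(-.018,0,.018)])
E
```

```text
[0.5358 0.1532 0.0389] [0.5269 0.2049 0.0304]
0.053 [0.5358 0.158  0.053 ] [0.5357 0.1568 0.053 ]
0.033 [0.5357 0.1513 0.033 ] [0.5361 0.1517 0.033 ]
0.023 [0.5356 0.148  0.023 ] [0.5363 0.1492 0.023 ]
[array([291.4756, 228.4571]), array([318.3693, 228.4324]), array([345.274 , 228.4076])]
```

Request:
arm_command:
  moves:
    - [[0,-0.002,0.02],[0,0,0],0.028]
    - [[0,-0.002,0.04],[0,0,0],0.028]
    - [[0,-0.002,0.055],[0,0,0],0.028]
    - [[0,-0.002,0.068],[0,0,0],0.028]
    - [[0,-0.002,0.07],[0,0,0],0.028]
  squeeze: 20

```text
time: 11.85
tool_pos: [0.5353, 0.151, 0.0477]
tool_rot: [-3.14, 0.0, 1.671]
contact_force: [-0.3, 0.2, 0.3]
opening: 0.0281
grip_force: 0.0
```

Request:
arm_command:
  moves:
    - [[0,0,0.006],[0,0,0],0.028]
    - [[0,0,0.012],[0,0,0],0.028]
    - [[0,0,0.018],[0,0,0],0.028]
    - [[0,0,0.022],[0,0,0],0.028]
    - [[0,0,0.022],[0,0,0],0.028]

```text
time: 12.35
tool_pos: [0.5354, 0.1503, 0.0261]
tool_rot: [-3.141, 0.0, 1.671]
contact_force: [0.1, 0.6, 0.6]
opening: 0.0282
grip_force: 0.0
```

Request:
arm_command:
  moves:
    - [[0.001,0,0.002],[0,0,0],0.028]
    - [[0.001,0,0.005],[0,0,0],0.02]
    - [[0.001,0,0.005],[0,0,0],0.005]
    - [[0.001,0,0.005],[0,0,0],0.005]
    - [[0.001,0,0.005],[0,0,0],0.005]

```text
time: 12.85
tool_pos: [0.5357, 0.1514, 0.0218]
tool_rot: [3.141, 0.0, 1.671]
contact_force: [0.8, -0.1, 0.3]
opening: 0.006
grip_force: 0.0
```

Request:
arm_command:
  moves:
    - [[0,0,0],[0,0,0],0.005]
    - [[0,0,0],[0,0,0],0.005]
    - [[0,0,0],[0,0,0],0.005]
    - [[0,0,0],[0,0,0],0.005]
    - [[0,0,0],[0,0,0],0.005]

```text
time: 13.35
tool_pos: [0.5356, 0.1514, 0.0217]
tool_rot: [3.141, 0.0, 1.671]
contact_force: [-0.6, -0.5, -0.2]
opening: 0.0047
grip_force: 0.0
```

Request:
arm_command:
  moves:
    - [[0,0,-0.003],[0,0,0],0.028]
    - [[0,0,-0.003],[0,0,0],0.028]
    - [[0,0,-0.003],[0,0,0],0.028]
    - [[0,0,0],[0,0,0],0.028]
    - [[0,0,0.004],[0,0,0],0.028]

```text
time: 13.85
tool_pos: [0.5358, 0.1514, 0.0175]
tool_rot: [3.141, 0.0, 1.671]
contact_force: [-0.2, 0.3, 0.2]
opening: 0.0281
grip_force: 0.0
```

Request:
arm_command:
  moves:
    - [[0,0,0.003],[0,0,0],0.028]
    - [[0,0,0.006],[0,0,0],0.028]
    - [[0,0,0.008],[0,0,0],0.028]
    - [[0,0,0.008],[0,0,0],0.02]
    - [[0,0,0.008],[0,0,0],0.005]

```text
time: 14.35
tool_pos: [0.5357, 0.1513, 0.0096]
tool_rot: [3.141, 0.0, 1.671]
contact_force: [0.3, 0.0, 0.0]
opening: 0.0165
grip_force: 0.2
```

Request:
arm_command:
  moves:
    - [[0,0,0],[0,0,0],0.005]
    - [[0,0,0],[0,0,0],0.005]
    - [[0,0,0],[0,0,0],0.005]
    - [[0,0,0],[0,0,0],0.005]
    - [[0,0,0],[0,0,0],0.005]

```text
time: 14.85
tool_pos: [0.5357, 0.1514, 0.0097]
tool_rot: [3.141, 0.0, 1.671]
contact_force: [1.1, -0.4, 0.1]
opening: 0.0137
grip_force: 20.0
```

Gripped. The reported TCP z really runs about 3 cm below the true tip. I'll lift and check the load.

Request:
arm_command:
  moves:
    - [[0,0,-0.003],[0,0,0],0.005]
    - [[0,0,-0.008],[0,0,0],0.005]
    - [[0,0,-0.015],[0,0,0],0.005]
    - [[0,0,-0.025],[0,0,0],0.005]
    - [[0,0,-0.04],[0,0,0],0.005]

```text
time: 15.35
tool_pos: [0.5352, 0.1513, 0.0502]
tool_rot: [-3.141, 0.0, 1.671]
contact_force: [0.5, -0.1, -2.5]
opening: 0.0139
grip_force: 20.0
```

Request:
arm_command:
  moves:
    - [[0,0,-0.03],[0,0,0],0.005]
    - [[0,0,-0.065],[0,0,0],0.005]
    - [[0,0,-0.1],[0,0,0],0.005]
    - [[0,0,-0.13],[0,0,0],0.005]
    - [[0,0,-0.16],[0,0,0],0.005]

```text
time: 15.85
tool_pos: [0.5353, 0.1514, 0.2121]
tool_rot: [3.14, 0.0, 1.671]
contact_force: [1.0, 0.5, -1.1]
opening: 0.0134
grip_force: 20.0
```

```bash
python3 - <<'E'
from h import *
robot.read_camera('top')
s=robot.observe();print(s['time'],s['tool_pos'],s['contact_force'],s['opening'],s['grip_force']);delta([.496,-.268,.21],1.67)
E
```

```text
15.9 [0.53775787 0.1518049  0.2174402 ] [1.09045248 1.0240705  2.86982367] 0.014203076694247687 19.991836845874786
shift [-0.4135 -0.0836  0.0065] turn [ 0.01  -0.     0.001]
```

Request:
arm_command:
  moves:
    - [[-0.025,-0.005,0],[0,0,0],0.005]
    - [[-0.065,-0.013,0],[0,0,0],0.005]
    - [[-0.11,-0.022,0],[0,0,0],0.005]
    - [[-0.155,-0.031,0],[0,0,0],0.005]
    - [[-0.2,-0.04,0],[0,0,0],0.005]

```text
time: 16.4
tool_pos: [0.5152, -0.0531, 0.2103]
tool_rot: [3.14, 0.001, 1.671]
contact_force: [0.1, -0.8, -1.8]
opening: 0.0136
grip_force: 20.0
```

Request:
arm_command:
  moves:
    - [[-0.045,-0.009,0],[0,0,0],0.005]
    - [[-0.09,-0.018,0],[0,0,0],0.005]
    - [[-0.135,-0.027,0],[0,0,0],0.005]
    - [[-0.175,-0.036,0],[0,0,0],0.005]
    - [[-0.205,-0.042,0],[0,0,0],0.005]

```text
time: 16.9
tool_pos: [0.4936, -0.2623, 0.2102]
tool_rot: [3.141, 0.001, 1.669]
contact_force: [1.5, 0.1, -2.0]
opening: 0.0139
grip_force: 20.0
```

```bash
python3 - <<'E'
from h import *
t=robot.read_camera('top');t=robot.read_camera('top');sc=robot.read_camera('scene')
cv2.imwrite('pics/t4.png',t[:,:,::-1]);cv2.imwrite('pics/s4.png',sc[:,:,::-1])
s=robot.observe();print(s['time'],s['tool_pos'],s['tool_rot'],s['contact_force'],s['opening']);delta([.496,-.268,.138],1.67)
W=robot.camera_model('wrist');w=robot.read_camera('wrist');cv2.imwrite('pics/w4.png',w[:,:,::-1])
print(proj(W,[.496,-.29,.13-.02]),proj(W,[.496,-.29,.13]))
f=lambda x,a,b:cv2.resize(x,(a,b),interpolation=cv2.INTER_CUBIC)
o=np.vstack([f(w,560,350),np.hstack([f(sc[130:240,150:290],280,220),f(t[200:320,390:530],280,220)])]);cv2.imwrite('pics/c6.png',o[:,:,::-1])
E
```

```text
17.05 [ 0.49375825 -0.2613202   0.20975785] [3.14139365e+00 2.25881162e-04 1.66757678e+00] [ 0.12195404  0.16821585 -2.8591264 ] 0.013986825484462877
shift [-0.0068  0.0016  0.0718] turn [ 0.     0.    -0.002]
[316.70364965 220.86062292] [316.72240757 227.63509231]
```

View pics/c6.png

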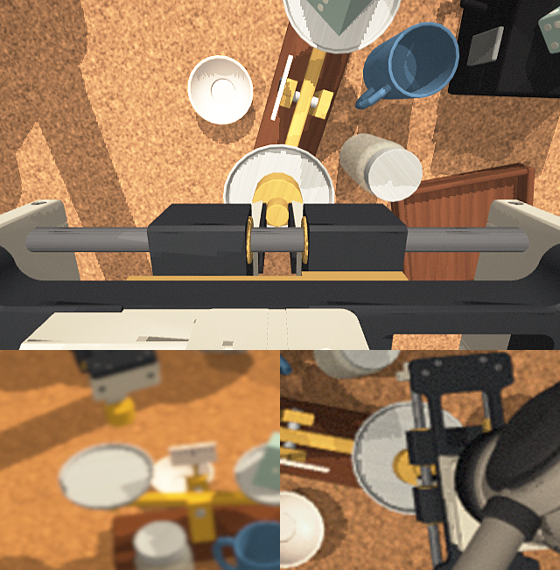

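The wrist view shows the weight over the pan, with the pan centred at column ~277 of the crop and the weight at (277,200). The die, mug, jar and dish are undisturbed. I'll lower it.

Request:
arm_command:
  moves:
    - [[-0.006,0.0015,0.015],[0,0,0],0.005]
    - [[-0.006,0.0015,0.035],[0,0,0],0.005]
    - [[-0.006,0.0015,0.055],[0,0,0],0.005]
    - [[-0.006,0.0015,0.067],[0,0,0],0.005]
    - [[-0.006,0.0015,0.071],[0,0,0],0.005]

```text
time: 17.6
tool_pos: [0.4962, -0.2641, 0.1378]
tool_rot: [-3.14, -0.001, 1.672]
contact_force: [0.5, 0.4, -2.1]
opening: 0.0137
grip_force: 20.0
```

Request:
arm_command:
  moves:
    - [[0,0,0.002],[0,0,0],0.005]
    - [[0,0,0.004],[0,0,0],0.005]
    - [[0,0,0.006],[0,0,0],0.005]
    - [[0,0,0.007],[0,0,0],0.005]
    - [[0,0,0.007],[0,0,0],0.005]

```text
time: 18.1
tool_pos: [0.4966, -0.2657, 0.1319]
tool_rot: [3.141, 0.001, 1.671]
contact_force: [0.1, -0.6, -1.6]
opening: 0.0139
grip_force: 20.0
```

Request:
arm_command:
  moves:
    - [[0,0,0.001],[0,0,0],0.005]
    - [[0,0,0.002],[0,0,0],0.005]
    - [[0,0,0.003],[0,0,0],0.005]
    - [[0,0,0.003],[0,0,0],0.005]
    - [[0,0,0.003],[0,0,0],0.005]

```text
time: 18.6
tool_pos: [0.4965, -0.2656, 0.1287]
tool_rot: [3.141, 0.0, 1.671]
contact_force: [0.2, -0.1, -1.8]
opening: 0.0139
grip_force: 20.0
```

Request:
arm_command:
  moves:
    - [[0,0,0.001],[0,0,0],0.005]
    - [[0,0,0.001],[0,0,0],0.005]
    - [[0,0,0.0015],[0,0,0],0.005]
    - [[0,0,0.002],[0,0,0],0.005]
    - [[0,0,0.002],[0,0,0],0.005]

```text
time: 19.1
tool_pos: [0.4967, -0.2657, 0.1269]
tool_rot: [3.141, 0.001, 1.671]
contact_force: [0.3, 0.4, -0.4]
opening: 0.0142
grip_force: 20.0
```

Request:
arm_command:
  moves:
    - [[0,0,0],[0,0,0],0.02]
    - [[0,0,0],[0,0,0],0.03]
    - [[0,0,0],[0,0,0],0.03]
    - [[0,0,0],[0,0,0],0.03]
    - [[0,0,0],[0,0,0],0.03]

```text
time: 19.6
tool_pos: [0.4965, -0.2656, 0.1268]
tool_rot: [3.141, 0.0, 1.671]
contact_force: [-0.6, -0.3, -0.8]
opening: 0.0301
grip_force: 0.0
```

Request:
arm_command:
  moves:
    - [[0,0,-0.01],[0,0,0],0.03]
    - [[0,0,-0.03],[0,0,0],0.03]
    - [[0,0,-0.06],[0,0,0],0.03]
    - [[0,0,-0.085],[0,0,0],0.03]
    - [[0,0,-0.1],[0,0,0],0.03]

```text
time: 20.1
tool_pos: [0.4972, -0.266, 0.23]
tool_rot: [3.138, 0.003, 1.671]
contact_force: [0.6, 1.1, 0.0]
opening: 0.0296
grip_force: 0.0
```

```bash
python3 - <<'E'
from h import *
t=robot.read_camera('scene');w=robot.read_camera('wrist');W=robot.camera_model('wrist')
cv2.imwrite('pics/w5.png',w[:,:,::-1]);cv2.imwrite('pics/s5.png',t[:,:,::-1])
s=robot.observe();print(s['time'],s['tool_pos'],s['tool_rot'],s['contact_force'],s['opening']);delta([.523,.252,.15],1.67)
# is there brass blob under gripper
hsv=cv2.cvtColor(w,cv2.COLOR_RGB2HSV);m=cv2.inRange(hsv,(22,90,120),(34,255,255))
n,l,st,c=cv2.connectedComponentsWithStats(m);print([(list(st[i]),c[i].round()) for i in range(1,n) if st[i,4]>60],proj(W,[.496,-.266,.127+.005]))
E
```

```text
20.2 [ 0.49761656 -0.26630764  0.22994765] [3.13700539 0.00413375 1.67088442] [0.62247119 0.28322324 0.24256522] 0.030082974890913036
shift [0.5135 0.0767 0.0782] turn [0.005 0.004 0.001]
[([np.int32(323), np.int32(86), np.int32(11), np.int32(27), np.int32(108)], array([329.,  95.])), ([np.int32(323), np.int32(88), np.int32(30), np.int32(70), np.int32(838)], array([338., 124.])), ([np.int32(354), np.int32(98), np.int32(19), np.int32(31), np.int32(326)], array([363., 113.])), ([np.int32(297), np.int32(173), np.int32(37), np.int32(34), np.int32(871)], array([315., 189.]))] [315.21790374 192.92257777]
```

The 200 g weight stands on the pan, with its brass blob at (315,189) where expected. Now the 100 g weight.

Request:
arm_command:
  moves:
    - [[0.03,0.004,0],[0,0,0],0.03]
    - [[0.075,0.011,0],[0,0,0],0.03]
    - [[0.12,0.018,0],[0,0,0],0.03]
    - [[0.165,0.025,0],[0,0,0],0.03]
    - [[0.21,0.031,0],[0.005,0.004,0],0.03]

```text
time: 20.7
tool_pos: [0.5057, -0.0517, 0.226]
tool_rot: [-3.136, -0.004, 1.67]
contact_force: [0.9, 0.9, -0.3]
opening: 0.0304
grip_force: 0.0
```

Request:
arm_command:
  moves:
    - [[0.048,0.007,0],[0,0,0.03],0.03]
    - [[0.096,0.014,0],[0,0,0.06],0.03]
    - [[0.144,0.021,0],[0,0,0.09],0.03]
    - [[0.192,0.028,0],[0,0,0.12],0.03]
    - [[0.235,0.035,0],[0,0,0.15],0.03]

```text
time: 21.2
tool_pos: [0.517, 0.1861, 0.2267]
tool_rot: [-3.135, -0.003, 1.52]
contact_force: [-0.7, -0.1, -0.3]
opening: 0.0297
grip_force: 0.0
```

```bash
python3 - <<'E'
from h import *
robot.read_camera('top')
s=robot.observe();print(s['time'],s['tool_pos'],s['tool_rot']);delta([.523,.253,.12],1.52)
E
```

```text
21.25 [0.51672211 0.19195007 0.22654791] [-3.13511804 -0.00679121  1.52221056]
shift [0.0606 0.004  0.1069] turn [-0.006 -0.007  0.002]
```

Request:
arm_command:
  moves:
    - [[0.03,0.002,0.02],[0,0,0],0.03]
    - [[0.055,0.004,0.05],[0,0,0],0.03]
    - [[0.0615,0.005,0.08],[-0.004,-0.005,0],0.03]
    - [[0.0615,0.005,0.1],[-0.006,-0.006,0],0.03]
    - [[0.0615,0.005,0.107],[-0.006,-0.006,0],0.03]

```text
time: 21.75
tool_pos: [0.5232, 0.2449, 0.1174]
tool_rot: [-3.137, 0.005, 1.522]
contact_force: [0.3, 0.2, -0.5]
opening: 0.0297
grip_force: 0.0
```

```bash
python3 - <<'E'
from h import *
import pickle
np.set_printoptions(precision=4,suppress=True)
robot.read_camera('top');robot.read_camera('top')
W=robot.camera_model('wrist');w=robot.read_camera('wrist');cv2.imwrite('pics/w6.png',w[:,:,::-1]);pickle.dump(W,open('w6.pkl','wb'))
s=robot.observe();print(s['time'],s['tool_pos'],s['tool_rot'],s['opening'])
A=pickle.load(open('w2.pkl','rb'));X=atz(A,(298,128.7),.022);print(X,proj(W,X))
hsv=cv2.cvtColor(w,cv2.COLOR_RGB2HSV);m=cv2.inRange(hsv,(22,90,120),(34,255,255))
n,l,st,c=cv2.connectedComponentsWithStats(m);print([(list(map(int,st[i])),c[i].round()) for i in range(1,n) if st[i,4]>60])
# 200 g reference: seen in w3 at (315.9,196.9) and gripped at reported (.5357,.1514)
B=pickle.load(open('w3.pkl','rb'));print(atz(B,(315.9,196.9),.022))
o=cv2.resize(w[110:310,220:420,::-1],(600,600),interpolation=cv2.INTER_CUBIC);cv2.imwrite('pics/c7.png',o)
E
```

```text
21.9 [0.5254 0.245  0.1207] [3.1411 0.0031 1.5204] 0.029908722524496015
[0.522  0.2558 0.022 ] [314.4039 182.5351]
[([305, 179, 17, 16, 172], array([314., 187.])), ([312, 222, 19, 22, 253], array([321., 232.]))]
[0.5363 0.1489 0.022 ]
```

View pics/c7.png

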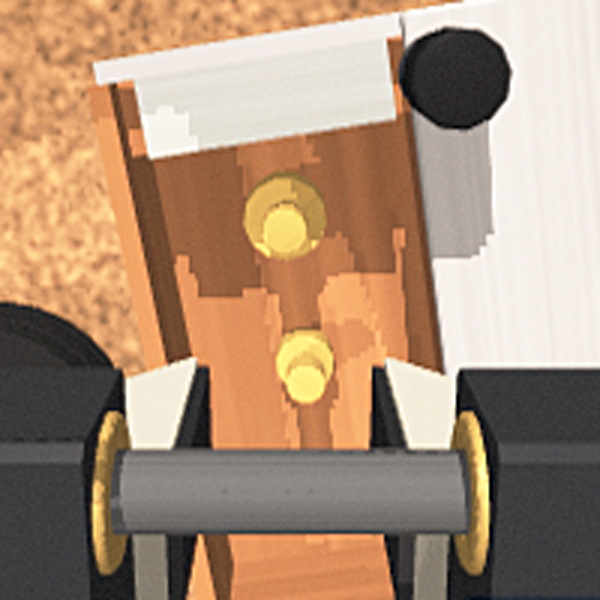

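The crop shows the 100 g knob at (286,229), i.e. px (315.3,186.3). The 50 g weight and the plunger knob are clear of the fingers.

```bash
python3 - <<'E'
from h import *
import pickle
W=pickle.load(open('w6.pkl','rb'))
for z in(.027,.017):
  X=atz(W,(315.3,186.3),z);print(X)
delta([X[0],X[1],.045],1.52)
E
```

```text
[0.52278479 0.25314813 0.027     ]
[0.52261112 0.25094948 0.017     ]
shift [ 0.0061 -0.0031  0.0757] turn [0.001 0.003 0.   ]
```

Request:
arm_command:
  moves:
    - [[0.006,-0.0028,0.02],[0,0.002,0],0.028]
    - [[0.006,-0.0028,0.045],[0,0.002,0],0.028]
    - [[0.006,-0.0028,0.065],[0,0.002,0],0.028]
    - [[0.006,-0.0028,0.074],[0,0.002,0],0.028]
    - [[0.006,-0.0028,0.076],[0,0.002,0],0.028]

```text
time: 22.4
tool_pos: [0.5231, 0.251, 0.0448]
tool_rot: [3.141, 0.001, 1.52]
contact_force: [0.4, 0.1, 0.0]
opening: 0.0278
grip_force: 0.0
```

Request:
arm_command:
  moves:
    - [[0,0,0.008],[0,0,0],0.028]
    - [[0,0,0.016],[0,0,0],0.028]
    - [[0,0,0.022],[0,0,0],0.028]
    - [[0,0,0.024],[0,0,0],0.028]
    - [[0,0,0.024],[0,0,0],0.028]

```text
time: 22.9
tool_pos: [0.5227, 0.2512, 0.0202]
tool_rot: [3.141, 0.001, 1.521]
contact_force: [-0.3, -0.5, -0.4]
opening: 0.0279
grip_force: 0.0
```

```bash
python3 - <<'E'
from h import *
robot.read_camera('top')
s=robot.observe();print(s['time'],s['tool_pos'],s['contact_force']);delta([.5227,.252,.008],1.52)
E
```

```text
22.95 [0.52291911 0.25124215 0.02057433] [ 0.00794465 -0.45373664 -0.59896801]
shift [ 0.0008 -0.0003  0.0126] turn [0.001 0.001 0.001]
```

Request:
arm_command:
  moves:
    - [[0,0,0.004],[0,0,0],0.028]
    - [[0,0,0.008],[0,0,0],0.028]
    - [[0,0,0.012],[0,0,0],0.028]
    - [[0,0,0.014],[0,0,0],0.028]
    - [[0,0,0.014],[0,0,0],0.02]

```text
time: 23.45
tool_pos: [0.5226, 0.2511, 0.0061]
tool_rot: [3.142, 0.001, 1.521]
contact_force: [0.2, -0.2, 0.4]
opening: 0.0234
grip_force: 0.0
```

Request:
arm_command:
  moves:
    - [[0,0,0],[0,0,0],0.005]
    - [[0,0,0],[0,0,0],0.005]
    - [[0,0,0],[0,0,0],0.005]
    - [[0,0,0],[0,0,0],0.005]
    - [[0,0,0],[0,0,0],0.005]

```text
time: 23.95
tool_pos: [0.5229, 0.2512, 0.0066]
tool_rot: [3.141, 0.001, 1.521]
contact_force: [-0.0, 0.2, -1.0]
opening: 0.0124
grip_force: 20.0
```

Request:
arm_command:
  moves:
    - [[0,0,-0.003],[0,0,0],0.005]
    - [[0,0,-0.008],[0,0,0],0.005]
    - [[0,0,-0.015],[0,0,0],0.005]
    - [[0,0,-0.025],[0,0,0],0.005]
    - [[0,0,-0.045],[0,0,0],0.005]

```text
time: 24.45
tool_pos: [0.522, 0.251, 0.0516]
tool_rot: [-3.14, 0.002, 1.521]
contact_force: [-0.1, 0.2, -1.0]
opening: 0.0126
grip_force: 20.0
```

Request:
arm_command:
  moves:
    - [[0,0,-0.03],[0,0,0],0.005]
    - [[0,0,-0.065],[0,0,0],0.005]
    - [[0,0,-0.1],[0,0,0],0.005]
    - [[0,0,-0.13],[0,0,0],0.005]
    - [[0,0,-0.165],[0,0,0],0.005]

```text
time: 24.95
tool_pos: [0.5222, 0.2512, 0.2185]
tool_rot: [3.141, 0.001, 1.521]
contact_force: [1.4, -0.2, -1.3]
opening: 0.0127
grip_force: 20.0
```

```bash
python3 - <<'E'
from h import *
robot.read_camera('top');robot.read_camera('top')
s=robot.observe();print(s['time'],s['tool_pos'],s['contact_force'],s['opening'],s['grip_force']);delta([.495,-.316,.215],1.6)
E
```

```text
25.05 [0.52506115 0.25230278 0.22294882] [ 1.32085497  0.44368977 -0.40034138] 0.01217001223590618 19.99966710805893
shift [-0.5691 -0.0018  0.0063] turn [ 0.011 -0.003 -0.079]
```

Request:
arm_command:
  moves:
    - [[-0.025,0,0],[0,0,0],0.005]
    - [[-0.065,0,0],[0,0,0],0.005]
    - [[-0.11,0,0],[0,0,0],0.005]
    - [[-0.155,0,0],[0,0,0],0.005]
    - [[-0.2,0,0],[0,0,0],0.005]

```text
time: 25.55
tool_pos: [0.5119, 0.0501, 0.2166]
tool_rot: [3.141, 0.001, 1.521]
contact_force: [0.2, -0.1, -1.3]
opening: 0.0125
grip_force: 20.0
```

Request:
arm_command:
  moves:
    - [[-0.045,0,0],[0,0,0],0.005]
    - [[-0.09,0,0],[0,0,0],0.005]
    - [[-0.135,0,0],[0,0,0],0.005]
    - [[-0.18,0,0],[0,0,0],0.005]
    - [[-0.225,0,0],[0,0,0],0.005]

```text
time: 26.05
tool_pos: [0.5007, -0.1747, 0.217]
tool_rot: [3.141, 0.001, 1.521]
contact_force: [1.1, 0.1, -1.1]
opening: 0.0126
grip_force: 20.0
```

Request:
arm_command:
  moves:
    - [[-0.045,0,0],[0,0,0],0.005]
    - [[-0.085,0,0],[0,0,0],0.005]
    - [[-0.115,0,0],[0,0,0],0.005]
    - [[-0.135,0,0],[0,0,0],0.005]
    - [[-0.142,0,0],[0,0,0],0.005]

```text
time: 26.55
tool_pos: [0.4939, -0.3163, 0.2167]
tool_rot: [3.141, 0.001, 1.519]
contact_force: [0.2, -0.1, -1.0]
opening: 0.0124
grip_force: 20.0
```

```bash
python3 - <<'E'
from h import *
robot.read_camera('top');robot.read_camera('top')
s=robot.observe();print(s['time'],s['tool_pos'],s['tool_rot'],s['contact_force'],s['opening'],s['grip_force']);delta([.496,-.316,.135],1.52)
E
```

```text
26.65 [ 0.49424735 -0.31477752  0.2168606 ] [3.14119869e+00 3.53892912e-04 1.52017531e+00] [ 0.41515788  0.22680165 -0.19595392] 0.012443785416401914 19.9995356798172
shift [-0.0011  0.0018  0.0819] turn [0. 0. 0.]
```

Request:
arm_command:
  moves:
    - [[-0.001,0.002,0.02],[0,0,0],0.005]
    - [[-0.001,0.002,0.045],[0,0,0],0.005]
    - [[-0.001,0.002,0.065],[0,0,0],0.005]
    - [[-0.001,0.002,0.078],[0,0,0],0.005]
    - [[-0.001,0.002,0.082],[0,0,0],0.005]

```text
time: 27.15
tool_pos: [0.4962, -0.3143, 0.134]
tool_rot: [-3.141, -0.001, 1.522]
contact_force: [0.4, 0.9, -0.7]
opening: 0.0125
grip_force: 20.0
```

Request:
arm_command:
  moves:
    - [[0,0,0.003],[0,0,0],0.005]
    - [[0,0,0.005],[0,0,0],0.005]
    - [[0,0,0.007],[0,0,0],0.005]
    - [[0,0,0.008],[0,0,0],0.005]
    - [[0,0,0.008],[0,0,0],0.005]

```text
time: 27.65
tool_pos: [0.4964, -0.3162, 0.1273]
tool_rot: [3.141, 0.001, 1.521]
contact_force: [-0.2, -0.0, -0.7]
opening: 0.0127
grip_force: 20.0
```

Request:
arm_command:
  moves:
    - [[0,0,0.002],[0,0,0],0.005]
    - [[0,0,0.004],[0,0,0],0.005]
    - [[0,0,0.006],[0,0,0],0.005]
    - [[0,0,0.008],[0,0,0],0.005]
    - [[0,0,0.01],[0,0,0],0.005]

```text
time: 28.15
tool_pos: [0.4964, -0.3162, 0.117]
tool_rot: [3.141, 0.001, 1.521]
contact_force: [0.0, -1.3, -0.0]
opening: 0.0123
grip_force: 20.0
```

Request:
arm_command:
  moves:
    - [[0,0,0.002],[0,0,0],0.005]
    - [[0,0,0.004],[0,0,0],0.005]
    - [[0,0,0.0055],[0,0,0],0.005]
    - [[0,0,0.0065],[0,0,0],0.005]
    - [[0,0,0.0065],[0,0,0],0.005]

```text
time: 28.65
tool_pos: [0.4963, -0.316, 0.1105]
tool_rot: [3.141, 0.001, 1.521]
contact_force: [0.0, -0.3, 0.2]
opening: 0.0126
grip_force: 20.0
```

Request:
arm_command:
  moves:
    - [[0,0,0],[0,0,0],0.005]
    - [[0,0,0],[0,0,0],0.005]
    - [[0,0,0],[0,0,0],0.005]
    - [[0,0,0],[0,0,0],0.005]
    - [[0,0,0],[0,0,0],0.005]

```text
time: 29.15
tool_pos: [0.4964, -0.3161, 0.1107]
tool_rot: [3.141, 0.001, 1.521]
contact_force: [-0.4, -0.4, -0.3]
opening: 0.0127
grip_force: 20.0
```

Near zero load; releasing.

Request:
arm_command:
  moves:
    - [[0,0,0],[0,0,0],0.02]
    - [[0,0,0],[0,0,0],0.03]
    - [[0,0,0],[0,0,0],0.03]
    - [[0,0,0],[0,0,0],0.03]
    - [[0,0,0],[0,0,0],0.03]

```text
time: 29.65
tool_pos: [0.4964, -0.3161, 0.1107]
tool_rot: [3.141, 0.001, 1.521]
contact_force: [-1.1, 0.7, 0.5]
opening: 0.0299
grip_force: 0.0
```

Request:
arm_command:
  moves:
    - [[0,0,-0.006],[0,0,0],0.03]
    - [[0,0,-0.02],[0,0,0],0.03]
    - [[0,0,-0.05],[0,0,0],0.03]
    - [[0,0,-0.09],[0,0,0],0.03]
    - [[0,0,-0.13],[0,0,0],0.03]

```text
time: 30.15
tool_pos: [0.496, -0.3157, 0.2423]
tool_rot: [3.141, 0.001, 1.521]
contact_force: [0.3, -0.1, 0.8]
opening: 0.03
grip_force: 0.0
```

Request:
arm_command:
  moves:
    - [[-0.03,-0.02,0],[0,0,0],0.03]
    - [[-0.06,-0.06,0],[0,0,0],0.03]
    - [[-0.09,-0.1,0],[0,0,0],0.03]
    - [[-0.11,-0.14,0],[0,0,0],0.03]
    - [[-0.12,-0.18,0],[0,0,0],0.03]

```text
time: 30.65
tool_pos: [0.3086, -0.4282, 0.2409]
tool_rot: [3.141, 0.002, 1.52]
contact_force: [-0.1, -0.4, -0.4]
opening: 0.0301
grip_force: 0.0
```

Request:
arm_command:
  moves:
    - [[0,0,0],[0,0,0],0.03]
    - [[0,0,0],[0,0,0],0.03]
    - [[0,0,0],[0,0,0],0.03]
    - [[0,0,0],[0,0,0],0.03]
    - [[0,0,0],[0,0,0],0.03]

```text
time: 31.15
tool_pos: [0.3115, -0.4264, 0.2405]
tool_rot: [3.141, 0.001, 1.523]
contact_force: [0.2, -0.0, -0.4]
opening: 0.0303
grip_force: 0.0
```

Request:
arm_command:
  moves:
    - [[0,0,0],[0,0,0],0.03]
    - [[0,0,0],[0,0,0],0.03]
    - [[0,0,0],[0,0,0],0.03]
    - [[0,0,0],[0,0,0],0.03]
    - [[0,0,0],[0,0,0],0.03]

```text
time: 31.65
tool_pos: [0.3105, -0.4268, 0.2406]
tool_rot: [3.141, 0.001, 1.521]
contact_force: [0.6, 1.1, 0.7]
opening: 0.0299
grip_force: 0.0
```

```bash
python3 - <<'E'
from h import *
t=robot.read_camera('top');s=robot.read_camera('scene')
f=lambda x,a,b:cv2.resize(x,(a,b),interpolation=cv2.INTER_CUBIC)
o=np.vstack([f(t[60:330,120:520],490,330),f(s[120:260,160:440],490,245)]);cv2.imwrite('pics/c8.png',o[:,:,::-1]);st=robot.observe();print(st['time'],st['tool_pos'])
E
```

```text
31.75 [ 0.31048322 -0.42684163  0.24063793]
```

View pics/c8.png

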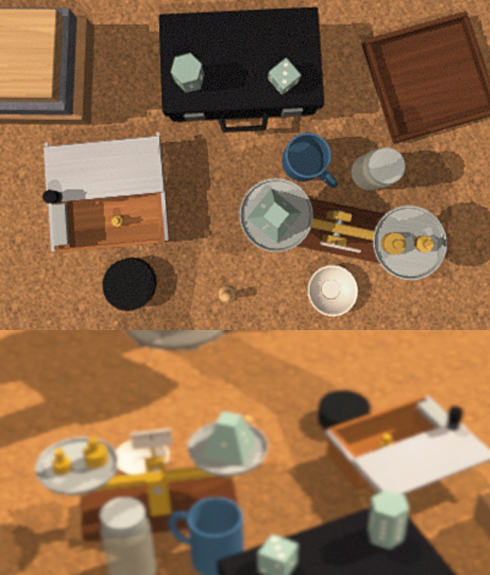

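The final view shows both weights upright on the free pan, at (393,243) and (425,243). The pans have moved to level height (the free pan about 3 px lower, the die pan about 4 px higher). The 50 g weight is still in the open case and nothing else has moved. Handing in.

```bash
python3 -c "
from cell import robot
print(robot.hand_in())"
```

```text
the job is handed in; nothing more can be done
None
```

The job is handed in: I pulled up the spring knob, slid the cover fully open and stood the 200 g and 100 g weights opposite the pyramid die; the beam looked level in the last pictures, and the 50 g weight stayed in the case.

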